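# Put the paste scraper back in its case and shut the lid

## Robot

A 6-joint arm with a two-finger parallel gripper is mounted at the origin on the work surface. World frame = base frame: x ahead of the robot, y to its left, z up, the work surface at z = 0. Lengths are in m, angles in rad, forces in N, time in s.
With the tool pointing down it reaches from about 0.35 to 0.975 m from the base axis. Payload 4.9 kg.
Tool frame: the origin (TCP) lies midway between the tips of the shut fingers; the grasp point (between the pads) lies 19 mm behind it; z points along the fingers, y is the direction in which the jaws open and shut (so a half turn about z gives the same grasp; the last joint's range is limited). The gripper opens to 85 mm and grips with 20 to 120 N. Pads are 22 mm wide; open, the fingers measure 114 mm over their backs; the gripper's body (76 mm by 85 mm) begins 54 mm behind the grasp point. The pads swing forward as they close: fully open they stand 13 mm farther back than shut.
Start: joints at [1.194, 0.053, 1.613, -0, 1.476, -0.119], TCP at [0.159, 0.604, 0.231] pointing down, gripper open.
Joint ranges: [-3.01, 3.01], [-1.01, 2.22], [0.06, 2.58], [-1.02, 4.17], [0.09, 2.62], [-3.14, 3.14]. Speed limits (rad/s): [2.57, 2.57, 3.14, 3.14, 3.14, 3.14].

## Interface

Orientations are given as a rotation vector (axis times angle).
In Python, from station import ctrl gives the robot as it stands.
- The arm moves only by the tool play_rows, never from a script. Its argument "motion" is a list that holds one entry, the list of rows, each a list of 7 numbers: the closure, from -1 (fully open) to 1 (shut), then the shift along the tool's x, y, z in cm, then the turn, a rotation vector about the tool's x, y, z in degrees. A call has 1 to 20 rows; each row is the pose to reach, as a shift and turn from the pose measured when the call began, along the tool's axes at that moment; what a row does not reach only later rows make up. A row lasts 1/8 s, in which the tool goes at most 62.5 mm and 10.7 degrees, less where a joint would pass 70% of its speed; a pose out of reach is approached as far as the arm can. A call with a gripper value outside its range is refused whole. The fingers move at their own pace and stop on an object; "newtons" is the grip in N (left out, the last holds). Time passes only in rows, so rows that repeat a pose let the fingers close. It gives the time, the measured TCP pose, the force and the opening at its end, in the units of the state.
- ctrl.get_obs(): the state, without advancing time (a new reading comes with each control period).
- ctrl.get_image(name): name is "scene" or "top" or "wrist"; returns a dict with "color" (420x560x3 uint8, red, green, blue), "mtx" (3x3 intrinsics, pixels), "T" (4x4, takes a point from camera to world coordinates). Camera axes: x right, y up, looking along -z (the intrinsics and any distortion apply to the point x, -y, -z); pixel columns grow to the right and rows downward; lengths in m; the calibration is good to about 2 mm. A picture is of the moment at which its call begins. There is no depth.
- ctrl.finish_job(): hands the job in, once; it reports no verdict.
The state is a dict: "t": time; "q": joint angles; "dq": joint speeds; "effort": joint torques, N m; "tool_pos": TCP position; "tool_rot": TCP orientation; "contact_force": force on the tool from outside, world axes, zero at the start; "wrist_torque": the same for the moment, N m; "opening": finger opening in m.
Only numpy, scipy, OpenCV 4.12 (cv2) and the standard library are available. Lean on these libraries where they do the work, as an engineer would, in place of code of your own. Each camera call takes 0.05 s, during which the arm holds its last target.

## Task

Take the red-handled steel scraper from the drip stand and slide its blade, edge down, fully home into the slot of the white block inside the open instrument case, without dropping it. Then lower the blue lid gently until it is shut. Leave the blue mould, the jar and the tape measure where they are.

Things in the scene. Friction and masses are not known exactly. Their poses are not given: they have to be found in the camera images.
- scraper: Steel scraper, loose, 0.3 kg: blade 140 long (y), 5 thick (x), z = 0 to 60; red grip bar 140 long, 20 thick (x), along the whole top, z = 60 to 84. Origin: middle of the blade's lower edge. It starts standing on that edge in the stand, its top leaning 20 degrees to the stand's -x; grip it mid-length across the 20 mm, approaching along its own -z. The same both ways round.
- stand: Drip stand, fixed: blue foot 110 (x) x 160 (y), steel rest tilted 20 degrees. Two cheeks (30 wide, at y = +-52, 56 up the blade) back the blade on the -x side; an 8 high lip stands on the +x side. Origin: underside centre of the foot, on the table. The blade's lower edge starts at x = 20, z = 45.
- case: Grey instrument case, fixed, open on top: 180 (x) x 200 (y) x 102 high, walls and floor 6. Origin: underside centre; lid hinged on the +x rim. In it is a fixed white block, 120 (x) x 186 (y), with the slot. With the scraper fully home its lower edge is at z = 12 and its grip's top at z = 96, 6 below the rim.
- slot_area (a point): Case point x = -10, y = 0, z = 42: the MEAN place of the slot's mouth. The block sits up to 10 off in x either way, differently each time and not reported: the slot's centre is at case x = -20 to 0; find it by touch or sight. Slot: 8 wide (x), 186 long (y), floor at z = 12. On its -x side a flat white land, 46 wide, top at z = 42.
- fence_area (a point): Case point x = 1, z = 54: MEAN place of the middle of the orange fence's top; it shifts with the block. The fence is 14 thick (x), runs along the slot's +x side, flush with the slot's wall, 12 higher than the land. A blade lowered over the land to below the fence top and moved to +x stops against the fence, above the slot. Beyond it, white again at z = 42.
- lid (a joint): Lid hinge, rad: 0 shut, about 1.57 upright, at most 1.9 (leaning back to +x). It starts near upright or leaning back. Stiff: the lid stays where it is left; about 3 N at its free edge moves it.
- lid_hinge (a point): On the lid's hinge line, middle of the case's +x rim (case x = 90, z = 102.5). When shut the lid, 180 long from the hinge, 200 wide, 8 thick, lies on the rim, its top at z = 110.5.
- lid_tab (a point): Centre of the black thumb tab, 24 long, 70 wide, 8 thick, in the lid's plane at the middle of its free edge, 190 from the hinge line; the tab ends 202 from it.
- mould: Blue round mould full of set paste, 84 across, 40 high, loose. Origin: underside centre. Leave it alone.
- jar: White jar with orange cap, 60 across, 85 high, loose. Origin: underside centre. Leave it alone.
- tape: Black tape measure, 70 x 66 x 34 high, loose. Origin: underside centre. Leave it alone.
Not all that is in view belongs to the job. What is meant by the scraper is not pink, and is the larger of those in its own colour. Several things have the shape of the stand; the one meant has the colours described above.

How it is judged:
On the way, in this order (a step that is already met when the one before it is completed fails the run):
1. the scraper is lifted clear of the stand (z of scraper in the frame of stand above 0.08 m and contact force between the fingers and scraper above 1 N), for 0.1 s.
2. the scraper stands fully home in the slot, let go, while the lid is still open (z of scraper in the frame of case between 0.006 and 0.017 m and x of scraper in the frame of case between -0.024 and 0.004 m and y of scraper in the frame of case between -0.03 and 0.03 m and angle between scraper's own z axis and vertical below 0.17 rad and angle between the y axis of scraper and the y axis of case, either way round below 0.08 rad and contact force between the fingers and scraper below 0.1 N and value of joint lid above 1.2 rad), for 0.2 s.
At the end, for the whole second after the job is handed in: The scraper stands in the slot, lower edge within 5 mm of the slot floor, within 0.17 rad of upright and 0.08 rad of the slot's line, within 30 mm of the case's middle along the slot, released and at rest; the lid is shut to within 0.04 rad (z of scraper in the frame of case between 0.006 and 0.017 m and x of scraper in the frame of case between -0.024 and 0.004 m and y of scraper in the frame of case between -0.03 and 0.03 m and angle between scraper's own z axis and vertical below 0.17 rad and angle between the y axis of scraper and the y axis of case, either way round below 0.08 rad and contact force between the fingers and scraper below 0.1 N and value of joint lid below 0.04 rad and linear speed of scraper below 0.02 m/s); the robot touches nothing.
It fails at once if the scraper is dropped (moves faster than 0.6 m/s untouched by the fingers) (linear speed of scraper above 0.6 m/s and contact force between the fingers and scraper below 0.1 N).
It fails at once if the lid is slammed (faster than 3 rad/s in its last 0.25 rad) (value of joint lid below 0.25 rad and velocity of joint lid below -3 rad/s).
It fails at once if the mould, the jar or the tape measure is moved more than 20 mm (distance of any of mould, jar, tape from where it was at the start of the episode above 0.02 m).
It also fails if it takes over 59 s, if anything falls off the work surface, if the arm or the gripper's body presses on something with over 40 N, if the wrist force passes 120 N, or if a joint passes its speed limit or range.

## Working session

There is one attempt and no reset: what is moved stays moved. The work goes in short steps, Python scripts to look and compute and a tool call to move; the robot and the scene stay as the last step left them, time stands still between calls to the robot, and variables do not carry over. Pictures are saved under pics/ and viewed, and the job is handed in when it is done.

Besides the shell and the picture viewer there is one more tool, called after "Emit:" as a command line: name --argument value ..., lists and objects as JSON in quotes. play_rows: Moves the arm, as the interface text tells. Its arguments: {"type":"object","properties":{"motion":{"type":"array"},"newtons":{"type":"number"}},"required":["motion"]}

```bash
mkdir -p pics; cat > look.py <<'E'
import sys,cv2,pickle
from station import ctrl
tag=sys.argv[1]
for n in sys.argv[2:]:
    im=ctrl.get_image(n); pickle.dump(im,open(f'pics/{tag}_{n}.pkl','wb'))
    cv2.imwrite(f'pics/{tag}_{n}.png',cv2.cvtColor(im['color'],cv2.COLOR_RGB2BGR))
o=ctrl.get_obs(); print({k:(v if isinstance(v,float) else [round(float(x),4) for x in v] if hasattr(v,'__len__') else v) for k,v in o.items()})
E
python3 look.py a scene top wrist; python3 -c "
import pickle
for n in ['scene','top','wrist']:
    d=pickle.load(open(f'pics/a_{n}.pkl','rb'));print(n,d['mtx'],d['T'],d.keys())"
```

```text
{'t': 0.15, 'q': [1.194, 0.0532, 1.614, -0.0, 1.476, -0.119], 'dq': [-0.0015, -0.0018, -0.0053, -0.0003, -0.0017, -0.0002], 'effort': [0.001, -39.4243, -37.0722, -0.0001, 0.0046, 0.0], 'tool_pos': [0.1592, 0.6039, 0.2304], 'tool_rot': [-0.4038, -3.1152, 0.0024], 'contact_force': [0.4341, -0.3371, -0.5914], 'wrist_torque': [-0.0098, -0.0014, -0.0426], 'opening': 0.08568846407504394}
scene [[427.5435239    0.         277.97236143]
 [  0.         427.5435239  205.85902196]
 [  0.           0.           1.        ]] [[ 0.63914072 -0.43127024  0.63679284  1.31528091]
 [ 0.76872721  0.38365401 -0.51173047 -0.62239563]
 [-0.023614    0.81658776  0.57673807  0.74217447]
 [ 0.          0.          0.          1.        ]] dict_keys(['color', 'mtx', 'T'])
top [[494.74966328   0.         281.25529725]
 [  0.         494.74966328 204.96235881]
 [  0.           0.           1.        ]] [[-0.0091553   0.99554472 -0.09384503  0.46582429]
 [-0.99994988 -0.00873464  0.00489223 -0.00426345]
 [ 0.00405073  0.09388512  0.9955748   1.38416418]
 [ 0.          0.          0.          1.        ]] dict_keys(['color', 'mtx', 'T'])
wrist [[333.47637574   0.         282.20213905]
 [  0.         333.47637574 210.79481067]
 [  0.           0.           1.        ]] [[ 0.25409468 -0.9311403  -0.26156001  0.0920177 ]
 [ 0.96717783  0.24414771  0.0704197   0.62175219]
 [-0.00171134 -0.27086831  0.96261489  0.37135636]
 [ 0.          0.          0.          1.        ]] dict_keys(['color', 'mtx', 'T'])
```

View pics/a_scene.png

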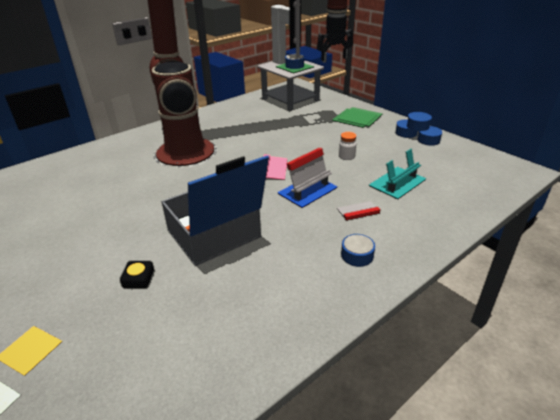

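View pics/a_top.png

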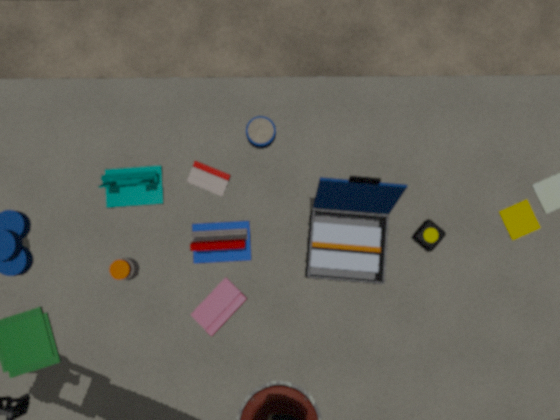

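View pics/a_wrist.png

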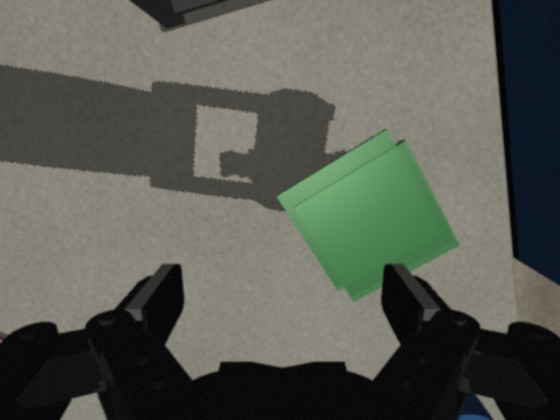

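The top view shows the stand at about (221,242) with the scraper leaning toward image-down (world −x). The case is at about (346,245), with its lid leaning back to +x. I'll enlarge both.

```bash
python3 - <<'E'
import cv2
im=cv2.imread('pics/a_top.png')
a=cv2.resize(im[210:275,180:262],None,fx=9,fy=9,interpolation=cv2.INTER_CUBIC);cv2.imwrite('pics/c1.png',a)
a=cv2.resize(im[165:290,295:415],None,fx=4.8,fy=4.8,interpolation=cv2.INTER_CUBIC);cv2.imwrite('pics/c2.png',a)
im=cv2.imread('pics/a_scene.png')
a=cv2.resize(im[140:210,270:345],None,fx=8,fy=8,interpolation=cv2.INTER_CUBIC);cv2.imwrite('pics/c3.png',a)
a=cv2.resize(im[145:265,155:275],None,fx=5,fy=5,interpolation=cv2.INTER_CUBIC);cv2.imwrite('pics/c4.png',a)
E
```

```text
(no output)
```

View pics/c1.png

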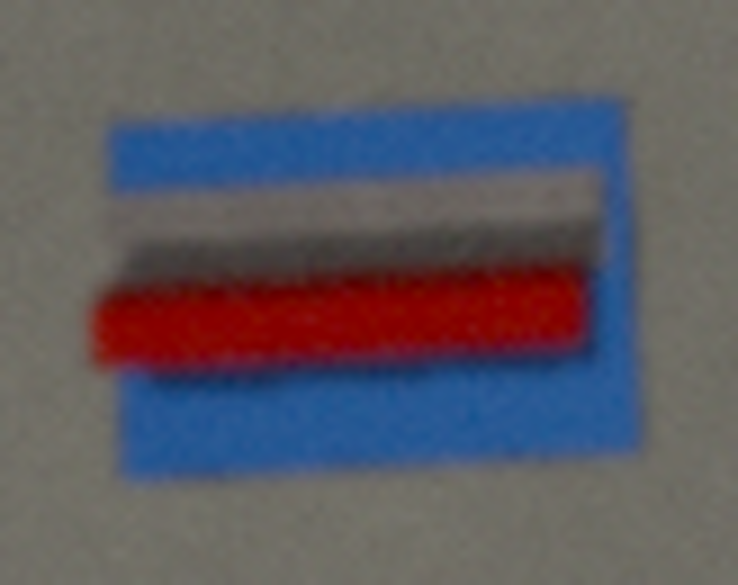

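View pics/c2.png

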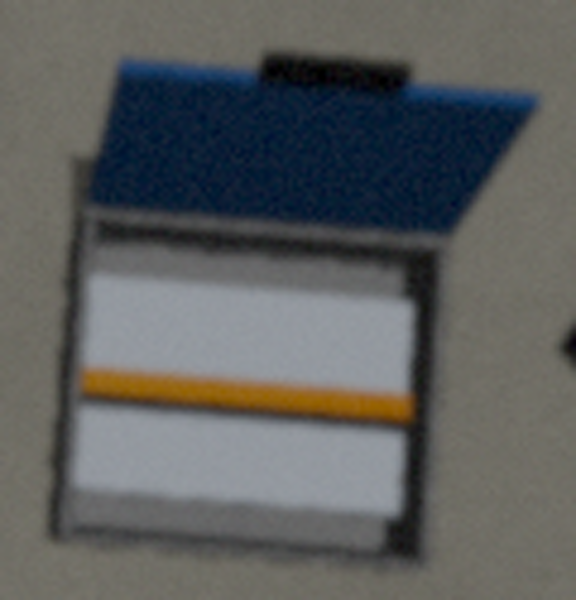

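View pics/c3.png

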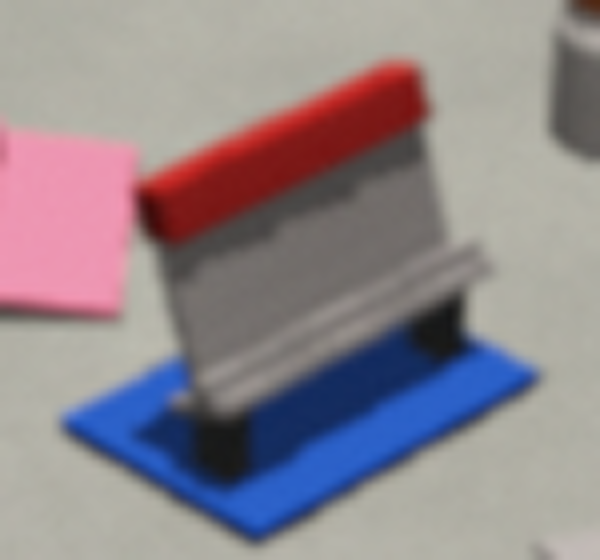

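View pics/c4.png

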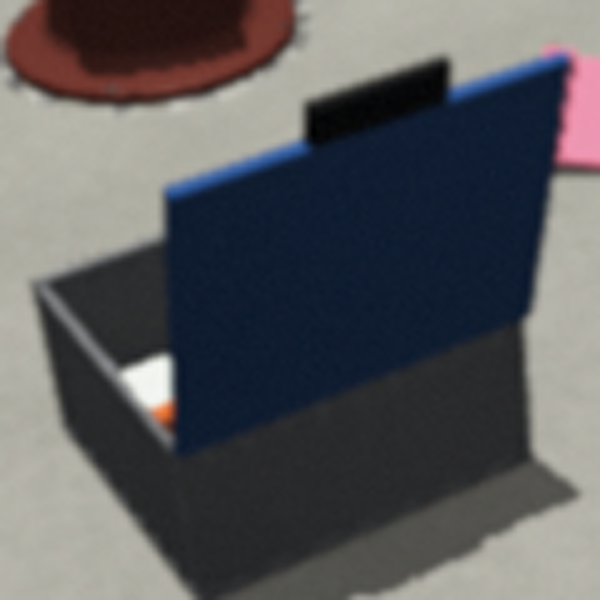

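```bash
cat > lib.py <<'E'
import numpy as np,pickle
from scipy.spatial.transform import Rotation as R
def cam(f): d=pickle.load(open(f,'rb')); return d['mtx'],d['T']
def proj(c,P):
    K,T=c; p=(np.atleast_2d(P)-T[:3,3])@T[:3,:3]; p=p*[1,-1,-1]; q=p@K.T; return q[:,:2]/q[:,2:]
def ray(c,uv):
    K,T=c; d=np.linalg.solve(K,[uv[0],uv[1],1])*[1,-1,-1]; return T[:3,3],T[:3,:3]@d
def atz(c,uv,z):
    o,d=ray(c,uv); return o+d*(z-o[2])/d[2]
def pose2(P,x,y,a):
    c,s=np.cos(a),np.sin(a); P=np.asarray(P,float); return np.c_[x+c*P[:,0]-s*P[:,1],y+s*P[:,0]+c*P[:,1],P[:,2]]
def crop(u,s,o): return (np.asarray(u,float)+.5)/s-.5+np.array(o)
E
cat > fit.py <<'E'
from lib import *
from scipy.optimize import least_squares
t=cam('pics/a_top.pkl'); s=cam('pics/a_scene.pkl')
m=1e-3
ut=crop([(52,537),(420,560),(82,382),(414,408),(72,487),(403,515),(118,80),(530,108)],4.8,(295,165))
us=crop([(38,285),(168,197),(570,62)],5,(155,145))
def model(p):
    x,y,a,sx,L=p
    lid=lambda r,w,th:(.09-r*-np.cos(L)*-1*1+0 if 0 else .09-r*np.cos(L)+th*np.sin(L),w,.1025+r*np.sin(L)+th*np.cos(L))
    A=[(-.09,.1,.102),(-.09,-.1,.102),(sx+.011,.093,.054),(sx+.011,-.093,.054),(sx-.05,.093,.042),(sx-.05,-.093,.042),lid(.18,.1,0),lid(.18,-.1,0)]
    B=[(-.09,-.1,.102),lid(.18,-.1,.008),lid(.18,.1,.008)]
    return proj(t,pose2(A,x,y,a)),proj(s,pose2(B,x,y,a))
f=lambda p:np.r_[(model(p)[0]-ut).ravel(),(model(p)[1]-us).ravel()]
r=least_squares(f,[.4,-.12,0,-.01,1.6],loss='soft_l1');print('case',r.x);print(f(r.x).reshape(-1,2).round(2))
# stand
ut2=crop([(108,122),(625,98),(643,453),(125,480),(90,292),(587,262),(593,347),(98,372)],9,(180,210))
us2=crop([(60,422),(258,540),(540,375),(140,187),(400,62),(430,115),(165,243)],8,(270,140))
c,sn=np.cos(np.radians(20)),np.sin(np.radians(20))
def model2(p):
    x,y,a,zf,dy=p
    g=lambda X,Y,Z:(.02-Z*sn+X*c,Y+dy,.045+Z*c+X*sn)
    A=[(.055,.08,zf),(.055,-.08,zf),(-.055,-.08,zf),(-.055,.08,zf),g(.01,.07,.084),g(.01,-.07,.084),g(-.01,-.07,.084),g(-.01,.07,.084)]
    B=[(-.055,-.08,zf),(.055,-.08,zf),(.055,.08,zf),g(-.01,-.07,.084),g(-.01,.07,.084),g(.01,.07,.06),g(.01,-.07,.06)]
    return proj(t,pose2(A,x,y,a)),proj(s,pose2(B,x,y,a))
f2=lambda p:np.r_[(model2(p)[0]-ut2).ravel(),(model2(p)[1]-us2).ravel()]
r2=least_squares(f2,[.4,.17,0,.01,0],loss='soft_l1');print('stand',r2.x);print(f2(r2.x).reshape(-1,2).round(2))
E
python3 fit.py
```

```text
case [ 0.48373724 -0.1829336  -0.08917458 -0.01704099  1.81425518]
[[ 1.68 -0.55]
 [ 2.67  0.92]
 [-0.62 -0.42]
 [-0.6  -0.27]
 [-0.51  0.41]
 [-0.6   0.13]
 [-0.3  -1.03]
 [ 2.2   0.21]
 [-1.26 -0.18]
 [ 0.29 -0.49]
 [ 0.51 -1.61]]
stand [ 0.49399067  0.15688735  0.04626724  0.00561725 -0.00382346]
[[ 0.02  0.69]
 [-0.06  0.2 ]
 [-0.1   0.36]
 [-0.34  0.59]
 [-0.18  0.22]
 [-0.15  0.49]
 [-0.27 -1.5 ]
 [-0.3  -1.22]
 [-0.56  0.06]
 [-0.43 -0.1 ]
 [ 0.07  0.11]
 [-1.54  0.81]
 [-1.17  0.66]
 [ 1.32  1.47]
 [ 1.76  1.8 ]]
```

```bash
cat > goal.py <<'E'
from lib import *
from station import ctrl
def rel(p,Rg):
    o=ctrl.get_obs(); R0=R.from_rotvec(o['tool_rot']); 
    d=R0.inv().apply(np.asarray(p)-o['tool_pos'])*100; w=(R0.inv()*Rg).as_rotvec(degrees=True)
    print('t',round(o['t'],2),'shift cm',d.round(2),'turn',w.round(2),'dist',np.linalg.norm(d).round(2),'ang',np.linalg.norm(w).round(1))
def frame(yaw,tilt,sign=1):
    # tool z = (sin tilt,0,-cos tilt) rotated by yaw ; tool y = sign*(cos tilt,0,sin tilt)
    z=np.array([np.sin(tilt),0,-np.cos(tilt)]);y=sign*np.array([np.cos(tilt),0,np.sin(tilt)])
    M=np.c_[np.cross(y,z),y,z]; return R.from_euler('z',yaw)*R.from_matrix(M)
E
cat > g1.py <<'E'
from goal import *
import sys
back=float(sys.argv[1])
x,y,a=.494,.1569,.0463;dy=-.0038;T=np.radians(20)
g=.053+back
P=pose2([(.02-g*np.sin(T),dy,.045+g*np.cos(T))],x,y,a)[0]
print('P',P)
for s in (1,-1):
    rel(P,frame(a,T,s))
E
python3 g1.py 0.12
```

```text
P [0.45504837 0.15129117 0.20756682]
t 0.15 shift cm [-40.15 -36.22   2.33] turn [-17.32 -12.61  71.81] dist 54.12 ang 74.9
t 0.15 shift cm [-40.15 -36.22   2.33] turn [  13.7   -18.81 -106.17] dist 54.12 ang 108.7
```

Emit:
play_rows --motion '[[[-1, -10, -9, -2, -3, -2, 15], [-1, -20, -18, -3, -6, -5, 30], [-1, -30, -27, -1, -10, -8, 45], [-1, -40.15, -36.2, 2.3, -17.3, -12.6, 71.8], [-1, -40.15, -36.2, 2.3, -17.3, -12.6, 71.8], [-1, -40.15, -36.2, 2.3, -17.3, -12.6, 71.8], [-1, -40.15, -36.2, 2.3, -17.3, -12.6, 71.8], [-1, -40.15, -36.2, 2.3, -17.3, -12.6, 71.8], [-1, -40.15, -36.2, 2.3, -17.3, -12.6, 71.8], [-1, -40.15, -36.2, 2.3, -17.3, -12.6, 71.8], [-1, -40.15, -36.2, 2.3, -17.3, -12.6, 71.8], [-1, -40.15, -36.2, 2.3, -17.3, -12.6, 71.8]]]' --newtons 60

```text
t: 1.65
tool_pos: [0.4546, 0.1526, 0.2079]
tool_rot: [1.985, 2.084, 0.367]
contact_force: [0.1, 0.7, -0.9]
opening: 0.0853
```

```bash
python3 look.py b wrist; python3 g1.py 0.12; python3 g1.py 0.0
```

```text
{'t': 1.7, 'q': [0.1987, -0.5471, 2.1769, -0.0555, 1.1672, 0.1628], 'dq': [0.002, 0.0007, -0.0009, -0.001, -0.002, -0.0022], 'effort': [-0.2772, -15.4702, -38.3925, -0.1712, -1.0643, 0.0031], 'tool_pos': [0.4546, 0.1527, 0.208], 'tool_rot': [1.9851, 2.0844, 0.3672], 'contact_force': [-0.0585, 0.0607, 0.8191], 'wrist_torque': [-0.0356, 0.154, 0.0267], 'opening': 0.08584187483852815}
P [0.45504837 0.15129117 0.20756682]
t 1.7 shift cm [-0.14  0.02  0.05] turn [-0.02 -0.05  0.14] dist 0.15 ang 0.1
t 1.7 shift cm [-0.14  0.02  0.05] turn [ 8.0000e-02 -3.0000e-02 -1.7986e+02] dist 0.15 ang 179.9
P [0.4960468  0.15319076 0.09480371]
t 1.7 shift cm [-0.15  0.02 12.05] turn [-0.02 -0.05  0.14] dist 12.05 ang 0.1
t 1.7 shift cm [-0.15  0.02 12.05] turn [ 8.0000e-02 -3.0000e-02 -1.7986e+02] dist 12.05 ang 179.9
```

View pics/b_wrist.png

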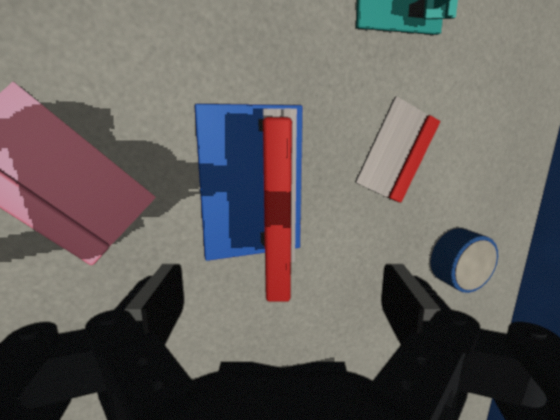

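The wrist view shows the red grip from (265,117) to (291,301), roughly central between the fingers. I'll check it against the model.

```bash
python3 - <<'E'
from lib import *
from scipy.optimize import least_squares
w=cam('pics/b_wrist.pkl')
T=np.radians(20);c,s=np.cos(T),np.sin(T)
def G(x,y,a,P): return pose2([(.02-Z*s+X*c,Y-.0038,.045+Z*c+X*s) for X,Y,Z in P],x,y,a)
C=[(-.01,.07,.084),(.01,.07,.084),(.01,-.07,.084),(-.01,-.07,.084)]
u=np.array([(265,117),(291,118),(291,301),(267,301)])
print(proj(w,G(.494,.1569,.0463,C)))
r=least_squares(lambda p:(proj(w,G(*p,C))-u).ravel(),[.494,.157,.046]);print(r.x,r.fun.reshape(-1,2).round(1))
E
```

```text
[[269.69584691 117.49521653]
 [299.66791655 117.58699999]
 [296.60625597 303.83835999]
 [270.9804133  303.77036795]]
[0.489779   0.15787433 0.0539111 ] [[-2.  -1.1]
 [ 2.2 -2.3]
 [ 1.3  2.3]
 [-0.4  2.4]]
```

```bash
python3 - <<'E'
import cv2
im=cv2.imread('pics/b_wrist.png')
cv2.imwrite('pics/c5.png',cv2.resize(im[95:310,190:310],None,fx=2.75,fy=2.75,interpolation=cv2.INTER_CUBIC))
E
```

```text
(no output)
```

View pics/c5.png

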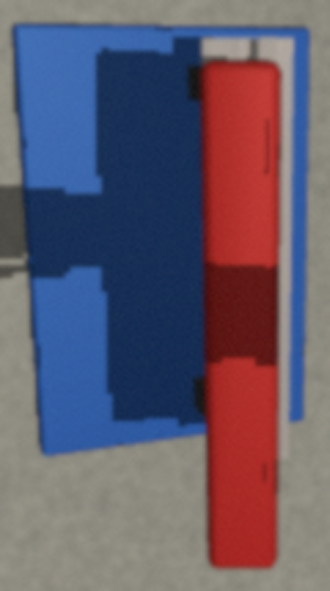

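```bash
sed -i 's/x,y,a=.494,.1569,.0463/x,y,a=.4905,.1578,.050/' g1.py; python3 g1.py 0.0
```

```text
P [0.49256051 0.15409836 0.09480371]
t 1.7 shift cm [-0.04 -0.3  11.93] turn [-0.02  0.02 -0.06] dist 11.94 ang 0.1
t 1.7 shift cm [-0.04 -0.3  11.93] turn [3.0000e-02 3.0000e-02 1.7994e+02] dist 11.94 ang 179.9
```

Emit:
play_rows --motion '[[[-1, -0.05, -0.3, 3, 0, 0, 0], [-1, -0.05, -0.3, 6, 0, 0, 0], [-1, -0.05, -0.3, 9, 0, 0, 0], [-1, -0.05, -0.3, 11, 0, 0, 0], [-1, -0.05, -0.3, 11.9, 0, 0, 0], [-1, -0.05, -0.3, 11.9, 0, 0, 0]]]'

```text
t: 2.45
tool_pos: [0.4921, 0.1546, 0.0948]
tool_rot: [1.984, 2.086, 0.367]
contact_force: [-0.0, 0.2, 0.6]
opening: 0.0853
```

```bash
python3 look.py c wrist scene; python3 -c "
import cv2
im=cv2.imread('pics/c_scene.png');cv2.imwrite('pics/c6.png',cv2.resize(im[110:210,260:380],None,fx=6,fy=6,interpolation=2))"
```

```text
{'t': 2.55, 'q': [0.1848, -0.3087, 2.2047, -0.0588, 0.8991, 0.1638], 'dq': [-0.0042, -0.0091, -0.0033, 0.0005, -0.0029, 0.0019], 'effort': [0.0461, -21.0339, -34.5002, -0.1351, -1.0444, 0.0005], 'tool_pos': [0.4928, 0.1545, 0.0962], 'tool_rot': [1.9836, 2.0844, 0.3691], 'contact_force': [-0.1573, -0.0408, 0.4153], 'wrist_torque': [-0.0379, 0.1419, -0.019], 'opening': 0.0851763626185989}
```

View pics/c_wrist.png

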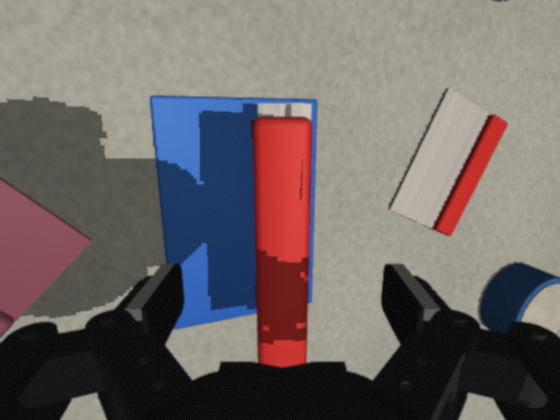

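View pics/c6.png

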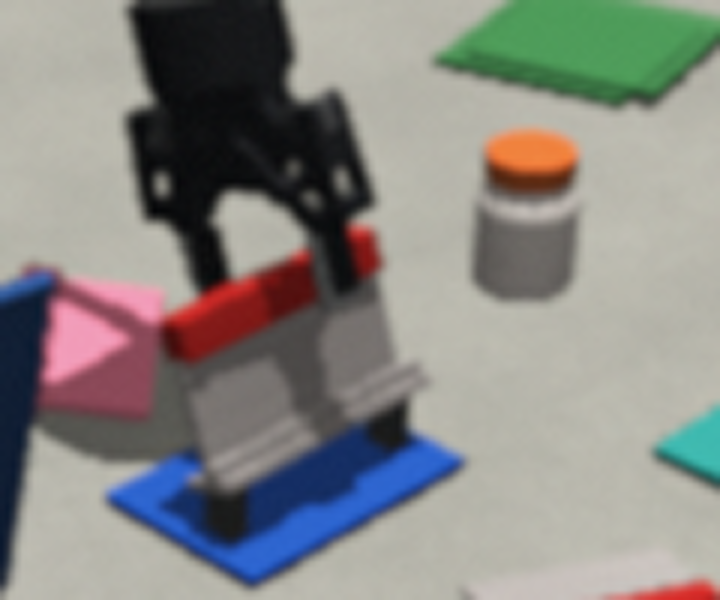

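The grip is centred between the fingers (282 against 283), so I'll close.

Emit:
play_rows --motion '[[[0, 0, 0, 0, 0, 0, 0], [1, 0, 0, 0, 0, 0, 0], [1, 0, 0, 0, 0, 0, 0], [1, 0, 0, 0, 0, 0, 0], [1, 0, 0, 0, 0, 0, 0], [1, 0, 0, 0, 0, 0, 0], [1, 0, 0, 0, 0, 0, 0]]]' --newtons 70

```text
t: 3.42
tool_pos: [0.4925, 0.1545, 0.0964]
tool_rot: [1.984, 2.085, 0.368]
contact_force: [-5.2, -0.7, 6.1]
opening: 0.0186
```

Emit:
play_rows --motion '[[[1, 0, 0, -1, 0, 0, 0], [1, 0, 0, -3, 0, 0, 0], [1, 0, 0, -6, 0, 0, 0], [1, 0, 0, -9, 0, 0, 0], [1, 0, 0, -12, 0, 0, 0], [1, 0, 0, -14, 0, 0, 0], [1, 0, 0, -14, 0, 0, 0], [1, 0, 0, -14, 0, 0, 0]]]'

```text
t: 4.42
tool_pos: [0.444, 0.1519, 0.2262]
tool_rot: [1.986, 2.086, 0.365]
contact_force: [0.2, 0.1, -4.0]
opening: 0.0188
```

```bash
python3 look.py d scene wrist top; python3 -c "
import cv2
im=cv2.imread('pics/d_scene.png');cv2.imwrite('pics/c7.png',cv2.resize(im[60:210,240:400],None,fx=4,fy=4,interpolation=2))"
```

```text
{'t': 4.575, 'q': [0.2021, -0.5886, 2.1725, -0.0554, 1.2159, 0.163], 'dq': [-0.0007, -0.0015, -0.0075, 0.0014, 0.0001, -0.0003], 'effort': [0.0229, -16.2457, -41.4412, -0.222, -1.4152, -0.0013], 'tool_pos': [0.4441, 0.1519, 0.226], 'tool_rot': [1.9859, 2.0864, 0.3644], 'contact_force': [0.8377, -0.2134, -3.8731], 'wrist_torque': [-0.0197, 0.4495, -0.0745], 'opening': 0.01900767223170572}
```

View pics/c7.png

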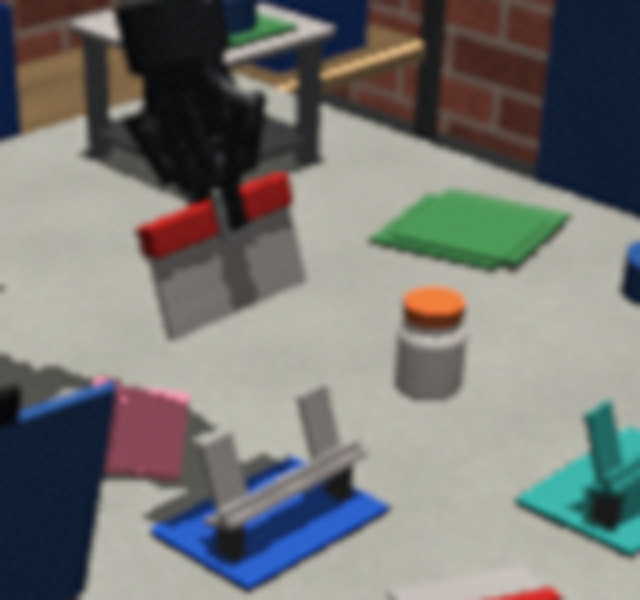

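View pics/d_wrist.png

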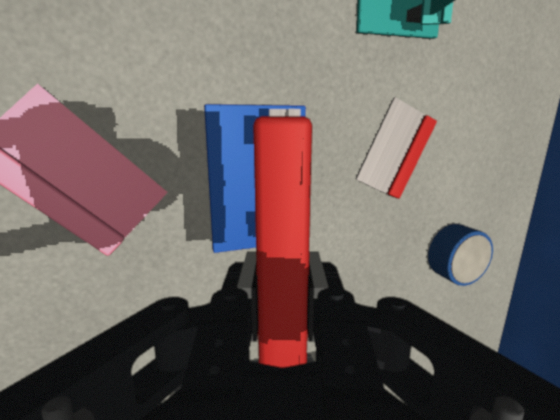

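```bash
cat > g2.py <<'E'
from goal import *
import sys
x,y,a=[float(v) for v in sys.argv[4:7]] if len(sys.argv)>4 else (.4837,-.1829,-.0892)
cx,cy,z=[float(v) for v in sys.argv[1:4]]
P=pose2([(cx,cy,z)],x,y,a)[0]; print('P',P); rel(P,frame(a,0,1))
E
python3 g2.py -.017 0 .25
```

```text
P [ 0.46676759 -0.18138561  0.25      ]
t 4.58 shift cm [-33.4    1.39  -2.03] turn [19.8  -1.36  7.86] dist 33.49 ang 21.3
```

Emit:
play_rows --motion '[[[1, -4, 0.2, -1.5, 5, 0, 2], [1, -9, 0.4, -2, 10, 0, 4], [1, -14, 0.6, -2, 15, -1, 6], [1, -19, 0.8, -2, 19.8, -1.4, 7.9], [1, -24, 1, -2, 19.8, -1.4, 7.9], [1, -29, 1.2, -2, 19.8, -1.4, 7.9], [1, -32, 1.4, -2, 19.8, -1.4, 7.9], [1, -33.4, 1.4, -2, 19.8, -1.4, 7.9], [1, -33.4, 1.4, -2, 19.8, -1.4, 7.9], [1, -33.4, 1.4, -2, 19.8, -1.4, 7.9]]]'

```text
t: 5.82
tool_pos: [0.4669, -0.1803, 0.2494]
tool_rot: [-2.318, -2.12, 0.0]
contact_force: [0.4, 0.5, -4.0]
opening: 0.0189
```

```bash
python3 look.py e scene wrist top; python3 g2.py -.017 0 .25
```

```text
{'t': 5.975, 'q': [-0.5171, -0.2621, 1.8739, -0.0004, 1.5293, -0.4286], 'dq': [-0.0024, -0.0001, -0.002, -0.0025, 0.0005, -0.0002], 'effort': [-0.1109, -27.7549, -39.6381, -0.0097, -0.0032, 0.0018], 'tool_pos': [0.467, -0.1804, 0.2498], 'tool_rot': [2.3171, 2.1206, -0.0004], 'contact_force': [-0.372, -0.0325, -3.8644], 'wrist_torque': [0.0167, 0.0221, -0.0496], 'opening': 0.01908409579762371}
P [ 0.46676759 -0.18138561  0.25      ]
t 5.97 shift cm [-0.1  -0.02 -0.02] turn [0.02 0.03 0.04] dist 0.11 ang 0.1
```

View pics/e_wrist.png

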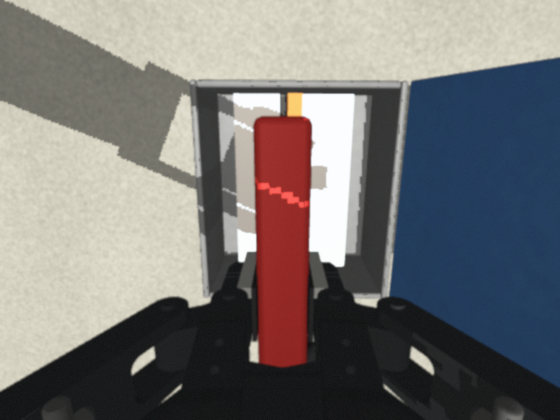

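View pics/e_scene.png

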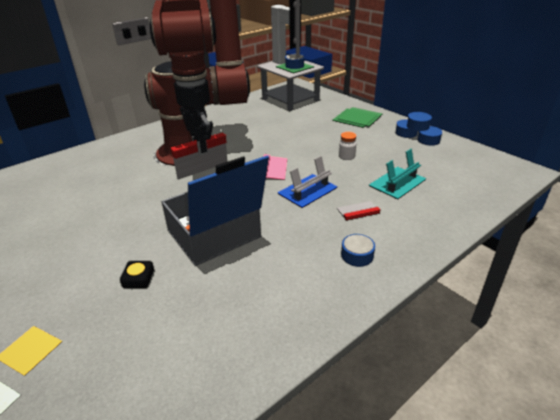

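```bash
python3 - <<'E'
import cv2
im=cv2.imread('pics/e_wrist.png')
cv2.imwrite('pics/c8.png',cv2.resize(im[70:130,185:415],None,fx=3.45,fy=5,interpolation=cv2.INTER_CUBIC))
cv2.imwrite('pics/c9.png',cv2.resize(im[75:305,185:415],None,fx=2.6,fy=2.6,interpolation=cv2.INTER_CUBIC))
E
```

```text
(no output)
```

View pics/c8.png

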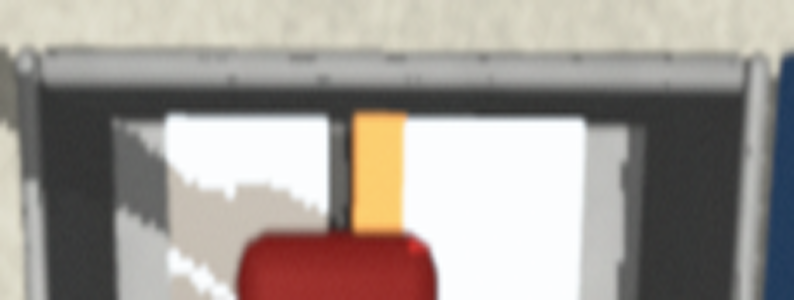

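View pics/c9.png

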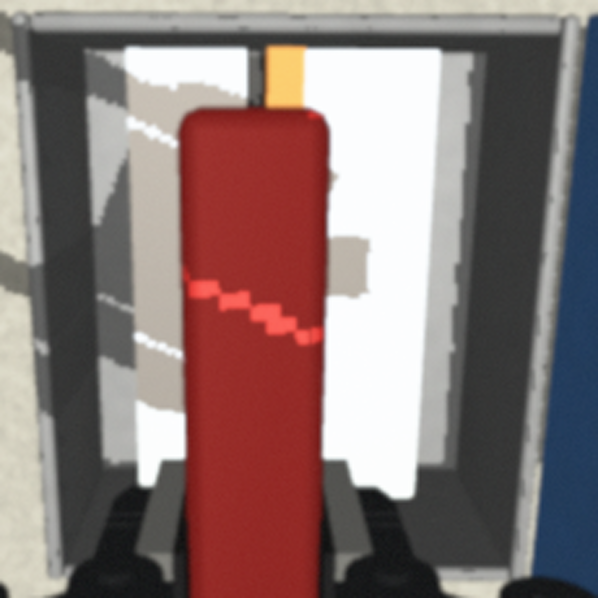

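```bash
cat > fitw.py <<'E'
from lib import *
from scipy.optimize import least_squares
w=cam('pics/e_wrist.pkl')
def c8(u): return (np.asarray(u,float)+.5)/[3.45,5]-.5+[185,70]
u=np.vstack([c8([(18,50),(772,52),(330,115),(353,112),(404,112),(167,114),(585,118)]),crop([(50,578),(533,582),(138,487),(413,498)],2.6,(185,75))])
def M(p):
    x,y,a,s=p
    A=[(-.09,.1,.102),(.09,.1,.102),(s-.004,.093,.042),(s+.004,.093,.054),(s+.018,.093,.054),(s-.05,.093,.042),(s+.07,.093,.042),(-.09,-.1,.102),(.09,-.1,.102),(s-.05,-.093,.042),(s+.07,-.093,.042)]
    return proj(w,pose2(A,x,y,a))
r=least_squares(lambda p:(M(p)-u).ravel(),[.484,-.183,-.089,-.015],loss='soft_l1')
print(r.x);print((M(r.x)-u).round(2))
x,y,a,s=r.x
# grip in tool frame
from station import ctrl
o=ctrl.get_obs();Rt=R.from_rotvec(o['tool_rot'])
g=np.array([(254,118),(311,118),(306.5,365),(258,365)])
def G(p):
    ox,oy,yaw,top=p  # grip center in tool frame x,y ; top at tool z=-top
    P=np.array([(.07,-.01,-top),(.07,.01,-top),(-.07,.01,-top),(-.07,-.01,-top)])
    P=R.from_euler('z',yaw).apply(P)+[ox,oy,0]
    return proj(w,Rt.apply(P)+o['tool_pos'])
q=least_squares(lambda p:(G(p)-g).ravel(),[0,0,0,.031]);print('grip',q.x,q.fun.reshape(-1,2).round(1))
E
python3 fitw.py
```

```text
[ 0.4804797  -0.18274614 -0.09336829 -0.01391898]
[[-0.42 -1.73]
 [ 3.48 -0.76]
 [-1.11  0.16]
 [ 0.51 -0.07]
 [ 0.41  0.02]
 [-0.44  0.08]
 [-0.15  0.02]
 [-0.14  1.38]
 [-0.65  0.75]
 [ 0.48  3.42]
 [ 0.06 -0.27]]
grip [-1.09715545e-03 -7.58179839e-04 -7.37960666e-05 -2.18355062e-02] [[ 7.2 -1. ]
 [-7.2 -1. ]
 [-7.1  1.3]
 [ 7.1  1.2]]
```

```bash
cat >> fitw.py <<'E'
for top in (.028,.0305,.033):
    q=least_squares(lambda p:(G([p[0],p[1],0,top])-g)[:2].ravel(),[0,0]);print(top,'grip',q.x,q.fun.round(1))
E
python3 fitw.py | tail -3
python3 g2.py -.0235 0 .13 .4805 -.1827 -.092
```

```text
0.028 grip [-0.00145862 -0.0008059 ] [-2.1  0.   2.1  0.1]
0.0305 grip [-0.0014582 -0.0008081] [-2.8  0.   2.8  0.1]
0.033 grip [-0.00145803 -0.00081029] [-3.6  0.1  3.6  0.1]
P [ 0.45709938 -0.18054105  0.13      ]
t 5.97 shift cm [-0.1  -0.99 11.98] turn [0.02 0.03 0.2 ] dist 12.02 ang 0.2
```

Emit:
play_rows --motion '[[[1, -0.1, -1, 1.5, 0, 0, 0.2], [1, -0.1, -1, 4, 0, 0, 0.2], [1, -0.1, -1, 7, 0, 0, 0.2], [1, -0.1, -1, 10, 0, 0, 0.2], [1, -0.1, -1, 12.5, 0, 0, 0.2], [1, -0.1, -1, 13.5, 0, 0, 0.2], [1, -0.1, -1, 13.5, 0, 0, 0.2], [1, -0.1, -1, 13.5, 0, 0, 0.2]]]'

```text
t: 6.98
tool_pos: [0.4579, -0.1809, 0.1163]
tool_rot: [2.319, 2.115, 0.001]
contact_force: [0.6, 0.4, -3.6]
opening: 0.019
```

```bash
python3 look.py f wrist top; python3 -c "
import cv2
im=cv2.imread('pics/f_top.png');cv2.imwrite('pics/c10.png',cv2.resize(im[165:290,295:415],None,fx=4.8,fy=4.8,interpolation=2))"; python3 g2.py -.0235 0 .1145 .4805 -.1827 -.092
```

```text
{'t': 7.075, 'q': [-0.5275, -0.1719, 2.0261, -0.0004, 1.2844, -0.4355], 'dq': [-0.0026, 0.0019, 0.0044, -0.0005, -0.0018, 0.0005], 'effort': [0.0371, -28.6456, -36.4167, -0.0034, -0.0023, 0.0001], 'tool_pos': [0.4579, -0.181, 0.1162], 'tool_rot': [2.3189, 2.1151, 0.0009], 'contact_force': [-0.4327, -0.5838, -3.3196], 'wrist_torque': [0.0597, 0.0085, 0.0196], 'opening': 0.018973916179862375}
P [ 0.45709938 -0.18054105  0.1145    ]
t 7.08 shift cm [ 0.04 -0.08  0.17] turn [0.15 0.09 0.01] dist 0.19 ang 0.2
```

View pics/f_wrist.png

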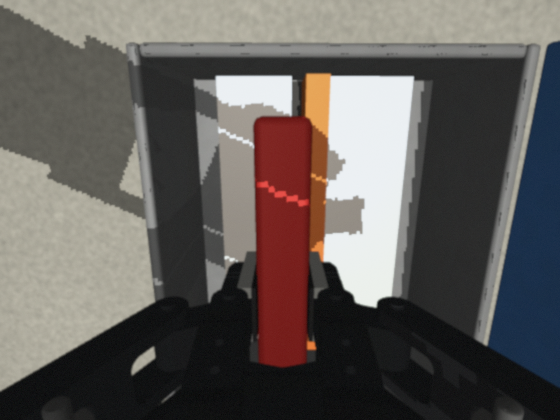

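View pics/c10.png

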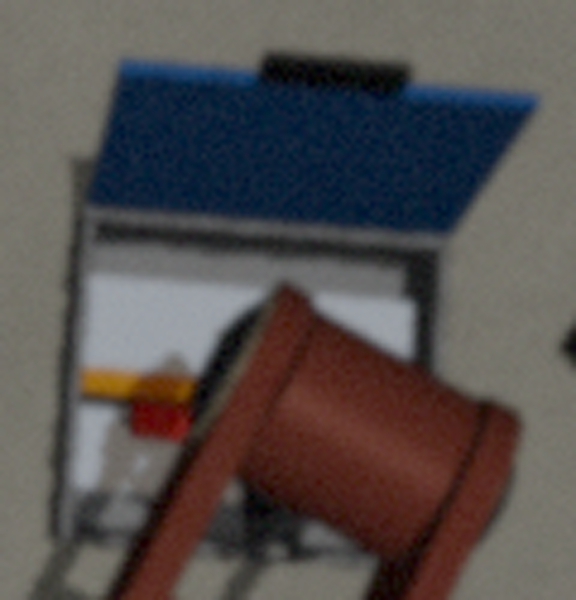

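Emit:
play_rows --motion '[[[1, 0, 0, 0.6, 0, 0, 0], [1, 0, 0, 1.1, 0, 0, 0], [1, 0, 0, 1.4, 0, 0, 0], [1, 0, 0, 1.6, 0, 0, 0], [1, 0, 0, 1.6, 0, 0, 0]]]'

```text
t: 7.7
tool_pos: [0.4578, -0.181, 0.1]
tool_rot: [2.319, 2.115, 0.001]
contact_force: [-0.5, -0.6, -3.9]
opening: 0.0193
```

Emit:
play_rows --motion '[[[1, 0, 0.2, 0, 0, 0, 0], [1, 0, 0.4, 0, 0, 0, 0], [1, 0, 0.5, 0, 0, 0, 0], [1, 0, 0.6, 0, 0, 0, 0], [1, 0, 0.7, 0, 0, 0, 0], [1, 0, 0.7, 0, 0, 0, 0]]]'

```text
t: 8.45
tool_pos: [0.4648, -0.1816, 0.1]
tool_rot: [2.319, 2.115, 0.001]
contact_force: [0.3, -0.5, -4.2]
opening: 0.0187
```

Emit:
play_rows --motion '[[[1, 0, 0.1, 0, 0, 0, 0], [1, 0, 0.15, 0, 0, 0, 0], [1, 0, 0.2, 0, 0, 0, 0], [1, 0, 0.2, 0, 0, 0, 0]]]'

```text
t: 8.95
tool_pos: [0.4668, -0.1818, 0.1]
tool_rot: [2.319, 2.115, 0.001]
contact_force: [-0.4, -0.1, -4.3]
opening: 0.0188
```

Emit:
play_rows --motion '[[[1, 0, 0.1, 0, 0, 0, 0], [1, 0, 0.1, 0, 0, 0, 0], [1, 0, 0.2, 0, 0, 0, 0], [1, 0, 0.2, 0, 0, 0, 0]]]'

```text
t: 9.45
tool_pos: [0.4689, -0.182, 0.1]
tool_rot: [2.319, 2.115, 0.001]
contact_force: [-0.6, 0.3, -3.5]
opening: 0.0188
```

Emit:
play_rows --motion '[[[1, 0, 0.1, 0, 0, 0, 0], [1, 0, 0.1, 0, 0, 0, 0], [1, 0, 0.1, 0, 0, 0, 0]]]'

```text
t: 9.82
tool_pos: [0.4696, -0.182, 0.0999]
tool_rot: [2.32, 2.116, 0.0]
contact_force: [-1.1, 0.3, -2.6]
opening: 0.0187
```

```bash
python3 look.py g wrist; python3 -c "
import cv2
im=cv2.imread('pics/g_wrist.png');cv2.imwrite('pics/c11.png',cv2.resize(im[30:130,185:415],None,fx=3.4,fy=3.4,interpolation=2))"
```

```text
{'t': 9.875, 'q': [-0.5173, -0.1214, 2.0106, -0.0006, 1.2504, -0.4252], 'dq': [-0.0019, 0.0008, 0.0001, -0.0011, -0.0004, 0.0003], 'effort': [0.2585, -30.4692, -36.6149, 0.1651, -0.4966, -0.0866], 'tool_pos': [0.4696, -0.182, 0.0999], 'tool_rot': [2.3197, 2.1158, 0.0001], 'contact_force': [-2.574, 0.5725, -2.7233], 'wrist_torque': [0.0164, 0.3752, -0.0857], 'opening': 0.019017989639590276}
```

View pics/c11.png

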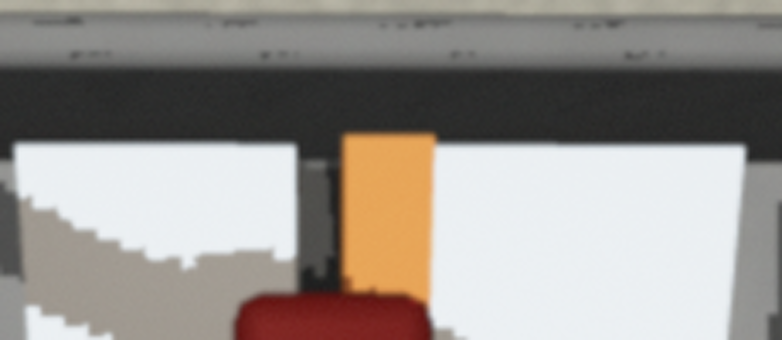

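Contact is confirmed: torque rose to 0.375 and Fx fell to −2.6 at x≈0.469, as the vision fit predicted. I'll back off 1.5 mm and lower.

Emit:
play_rows --motion '[[[1, 0, -0.15, 0, 0, 0, 0], [1, 0, -0.15, 0, 0, 0, 0], [1, 0, -0.15, 0.3, 0, 0, 0], [1, 0, -0.15, 0.6, 0, 0, 0], [1, 0, -0.15, 0.8, 0, 0, 0], [1, 0, -0.15, 0.8, 0, 0, 0]]]'

```text
t: 10.62
tool_pos: [0.4679, -0.1818, 0.0915]
tool_rot: [2.32, 2.116, -0.0]
contact_force: [-0.5, 0.4, -4.1]
opening: 0.019
```

Emit:
play_rows --motion '[[[1, 0, 0, 0.4, 0, 0, 0], [1, 0, 0, 0.8, 0, 0, 0], [1, 0, 0, 1.2, 0, 0, 0], [1, 0, 0, 1.2, 0, 0, 0]]]'

```text
t: 11.12
tool_pos: [0.4676, -0.1816, 0.0789]
tool_rot: [2.321, 2.117, -0.001]
contact_force: [-0.5, 0.0, -3.5]
opening: 0.0191
```

Emit:
play_rows --motion '[[[1, 0, 0, 0.4, 0, 0, 0], [1, 0, 0, 0.8, 0, 0, 0], [1, 0, 0, 1.05, 0, 0, 0], [1, 0, 0, 1.1, 0, 0, 0], [1, 0, 0, 1.1, 0, 0, 0]]]'

```text
t: 11.75
tool_pos: [0.4676, -0.1816, 0.0679]
tool_rot: [2.321, 2.117, -0.001]
contact_force: [0.4, 0.6, -3.2]
opening: 0.0193
```

Emit:
play_rows --motion '[[[1, 0, 0, 0.1, 0, 0, 0], [1, 0, 0, 0.15, 0, 0, 0], [1, 0, 0, 0.2, 0, 0, 0], [1, 0, 0, 0.2, 0, 0, 0]]]'

```text
t: 12.25
tool_pos: [0.4677, -0.1817, 0.0664]
tool_rot: [2.321, 2.117, -0.001]
contact_force: [-0.2, 0.6, -0.9]
opening: 0.0193
```

Emit:
play_rows --motion '[[[1, 0, 0, 0.1, 0, 0, 0], [1, 0, 0, 0.1, 0, 0, 0]]]'

```text
t: 12.5
tool_pos: [0.4679, -0.1817, 0.0663]
tool_rot: [2.321, 2.117, -0.001]
contact_force: [-3.7, 2.0, 6.3]
opening: 0.0191
```

```bash
python3 look.py h wrist scene
```

```text
{'t': 12.6, 'q': [-0.5185, -0.0779, 2.0327, -0.0007, 1.1867, -0.4264], 'dq': [-0.0005, 0.0002, 0.0005, 0.0001, -0.0007, 0.0024], 'effort': [-0.2554, -27.6134, -32.5608, 0.0442, -1.306, -0.0149], 'tool_pos': [0.4679, -0.1817, 0.0664], 'tool_rot': [2.3208, 2.117, -0.001], 'contact_force': [-3.858, 2.6196, 5.6061], 'wrist_torque': [0.3638, 0.8168, -0.0492], 'opening': 0.019161023545364076}
```

View pics/h_wrist.png

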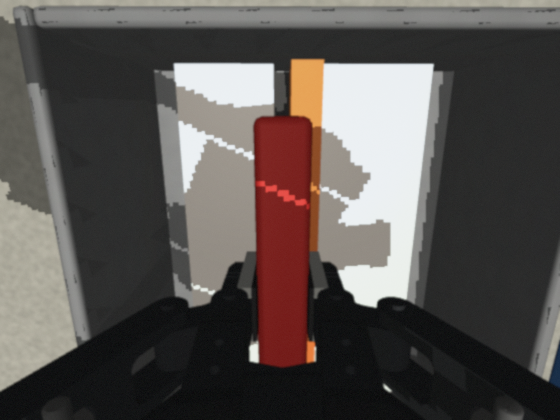

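The blade hit a rigid stop at TCP z 0.0664, which matches the predicted home height (0.012 + 0.0545). Releasing and backing straight up.

Emit:
play_rows --motion '[[[1, 0, 0, -0.08, 0, 0, 0], [0.4, 0, 0, -0.08, 0, 0, 0], [0, 0, 0, -0.08, 0, 0, 0], [-0.5, 0, 0, -0.08, 0, 0, 0], [-0.5, 0, 0, -0.08, 0, 0, 0], [-0.5, 0, 0, -0.1, 0, 0, 0], [-0.5, 0, 0, -2, 0, 0, 0], [-0.5, 0, 0, -6, 0, 0, 0], [-0.5, 0, 0, -12, 0, 0, 0], [-0.5, 0, 0, -18, 0, 0, 0], [-0.5, 0, 0, -20, 0, 0, 0], [-0.5, 0, 0, -20, 0, 0, 0]]]'

```text
t: 14.1
tool_pos: [0.4687, -0.182, 0.269]
tool_rot: [2.317, 2.114, 0.001]
contact_force: [0.4, 0.0, -0.5]
opening: 0.0644
```

```bash
python3 look.py i wrist scene
```

```text
{'t': 14.2, 'q': [-0.5182, -0.2657, 1.8522, -0.0006, 1.5577, -0.4264], 'dq': [-0.0007, 0.0174, 0.0264, 0.0014, -0.0001, -0.0008], 'effort': [0.0267, -27.6354, -39.3449, -0.0018, -0.0088, -0.0], 'tool_pos': [0.4672, -0.1812, 0.2647], 'tool_rot': [-2.3194, -2.1157, 0.0022], 'contact_force': [-0.1506, 0.1001, -0.315], 'wrist_torque': [-0.0068, -0.0012, 0.001], 'opening': 0.06421365082551286}
```

View pics/i_wrist.png

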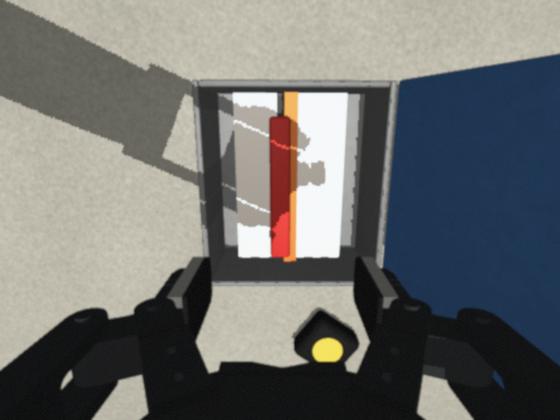

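The scraper stands in the slot, released, with its grip at (270–290, 117–257). Next I'll close the fingers and go up and over to behind the lid.

```bash
python3 g2.py .2 0 .38 .4805 -.1827 -.0925;python3 g2.py .2 0 .272 .4805 -.1827 -.0925; python3 - <<'E'
import cv2
im=cv2.imread('pics/i_scene.png');cv2.imwrite('pics/c12.png',cv2.resize(im[120:270,140:300],None,fx=4,fy=4,interpolation=2))
E
```

```text
P [ 0.67964498 -0.20117363  0.38      ]
t 14.2 shift cm [ -0.04  21.31 -11.59] turn [-0.15 -0.03  0.04] dist 24.25 ang 0.2
P [ 0.67964498 -0.20117363  0.272     ]
t 14.2 shift cm [-0.04 21.33 -0.79] turn [-0.15 -0.03  0.04] dist 21.35 ang 0.2
```

View pics/c12.png

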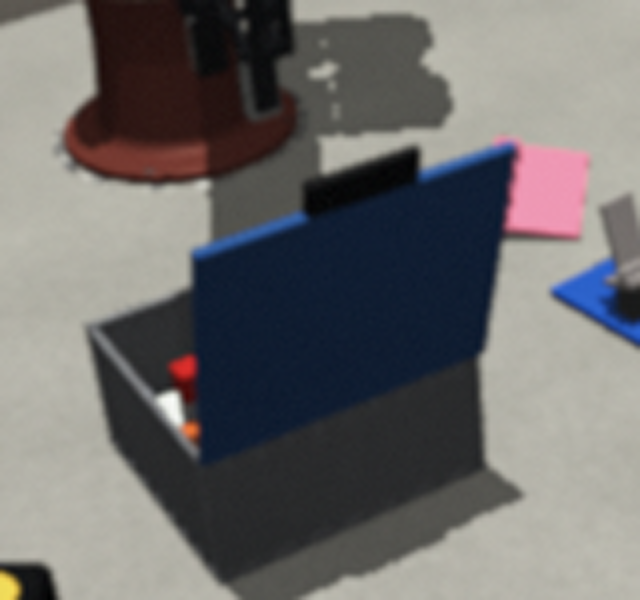

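Emit:
play_rows --motion '[[[1, 0, 0, -4, 0, 0, 0], [1, 0, 0, -8, 0, 0, 0], [1, 0, 0, -12, 0, 0, 0], [1, 0, 2, -12.5, 0, 0, 0], [1, 0, 7, -12.5, 0, 0, 0], [1, 0, 12, -12.5, 0, 0, 0], [1, 0, 17, -12.5, 0, 0, 0], [1, 0, 21.3, -12, 0, 0, 0], [1, 0, 21.5, -9, 0, 0, 0], [1, 0, 21.5, -5, 0, 0, 0], [1, 0, 21.5, -1.5, 0, 0, 0], [1, 0, 21.5, -0.8, 0, 0, 0], [1, 0, 21.5, -0.8, 0, 0, 0]]]'

```text
t: 15.82
tool_pos: [0.6809, -0.2008, 0.2706]
tool_rot: [-2.318, -2.114, 0.004]
contact_force: [-0.6, -0.4, 0.0]
opening: -0.0001
```

```bash
python3 look.py j wrist scene top;python3 g2.py .11 0 .272 .4805 -.1827 -.0925; python3 - <<'E'
import cv2
im=cv2.imread('pics/j_scene.png');cv2.imwrite('pics/c13.png',cv2.resize(im[80:270,120:320],None,fx=3,fy=3,interpolation=2))
E
```

```text
{'t': 15.975, 'q': [-0.3913, 0.2312, 1.3451, -0.0004, 1.5646, -0.2995], 'dq': [0.0008, -0.0058, -0.0037, 0.0019, -0.0008, -0.0002], 'effort': [-0.0159, -46.7155, -36.8716, -0.0013, 0.0087, 0.0001], 'tool_pos': [0.6821, -0.2013, 0.2745], 'tool_rot': [2.3205, 2.1166, -0.0], 'contact_force': [-0.183, 0.2645, 0.3914], 'wrist_torque': [0.0194, 0.0397, -0.0439], 'opening': -5.751071665720234e-05}
P [ 0.59002974 -0.1928605   0.272     ]
t 15.97 shift cm [-0.01 -9.24  0.24] turn [0.03 0.03 0.04] dist 9.25 ang 0.1
```

View pics/c13.png

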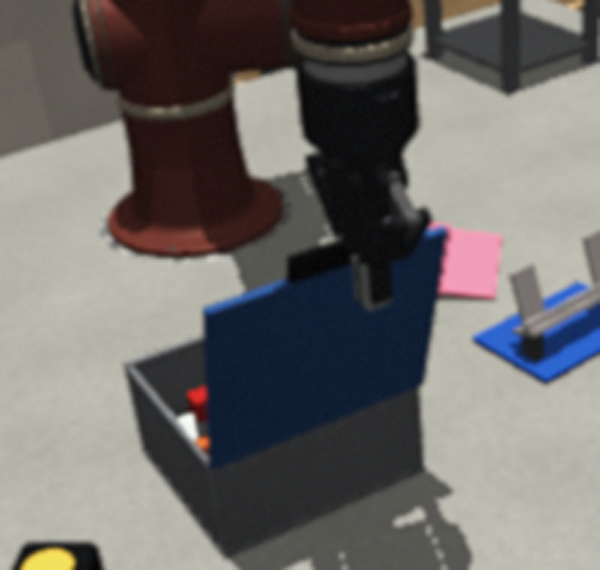

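View pics/j_wrist.png

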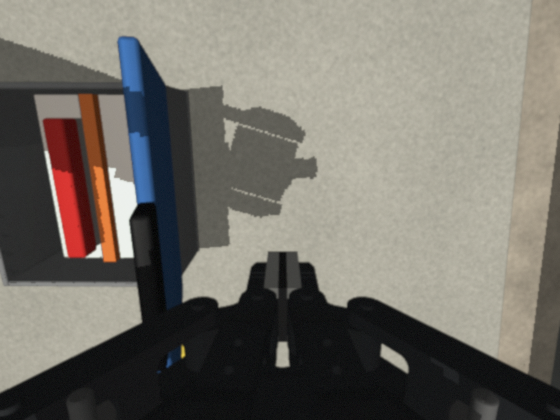

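Emit:
play_rows --motion '[[[1, 0, -2, 0.2, 0, 0, 0], [1, 0, -4, 0.2, 0, 0, 0], [1, 0, -5.5, 0.2, 0, 0, 0], [1, 0, -7, 0.2, 0, 0, 0], [1, 0, -8.5, 0.2, 0, 0, 0], [1, 0, -10, 0.2, 0, 0, 0], [1, 0, -11, 0.3, 0, 0, 0], [1, 0, -11.8, 0.3, 0, 0, 0], [1, 0, -11.8, 0.3, 0, 0, 0]]]'

```text
t: 17.1
tool_pos: [0.5636, -0.1902, 0.2707]
tool_rot: [-2.32, -2.116, 0.002]
contact_force: [-0.1, -0.3, 0.5]
opening: -0.0
```

```bash
python3 look.py k wrist scene ;python3 g2.py .02 0 .25 .4805 -.1827 -.0925; python3 - <<'E'
import cv2
im=cv2.imread('pics/k_scene.png');cv2.imwrite('pics/c14.png',cv2.resize(im[80:270,120:320],None,fx=3,fy=3,interpolation=2))
E
```

```text
{'t': 17.2, 'q': [-0.4501, -0.0369, 1.6375, -0.0005, 1.5421, -0.3582], 'dq': [0.0012, 0.0061, -0.0093, 0.001, -0.004, -0.0012], 'effort': [-0.0399, -36.2298, -37.5244, -0.0062, 0.0157, -0.0007], 'tool_pos': [0.5641, -0.1903, 0.2708], 'tool_rot': [-2.3206, -2.1165, 0.0013], 'contact_force': [0.2588, -0.0716, 0.4317], 'wrist_torque': [-0.0205, -0.0126, 0.0054], 'opening': 0.00015111813561015554}
P [ 0.5004145  -0.18454736  0.25      ]
t 17.2 shift cm [-0.01 -6.4   2.09] turn [-0.07  0.    0.03] dist 6.73 ang 0.1
```

View pics/c14.png

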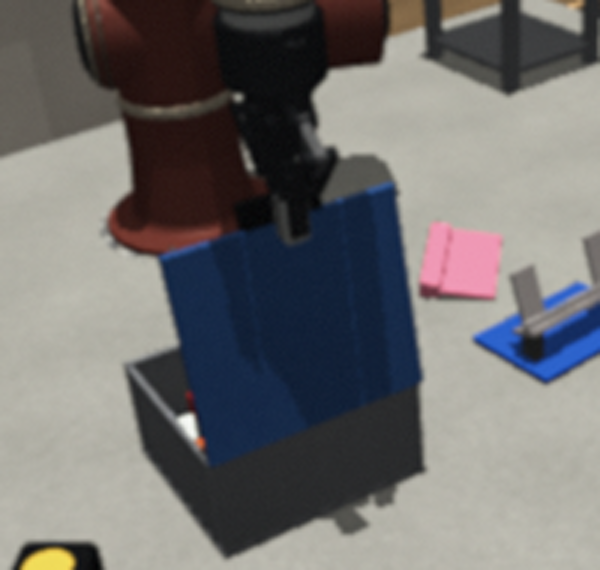

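View pics/k_wrist.png

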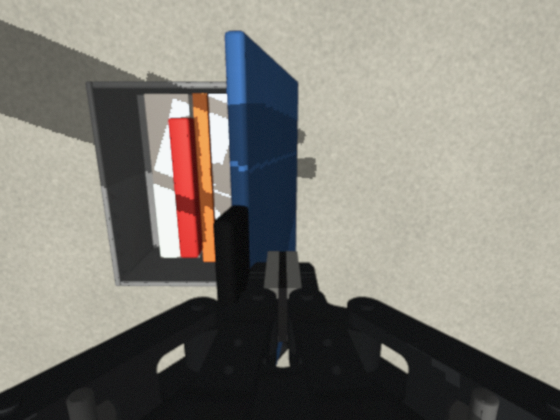

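Emit:
play_rows --motion '[[[1, 0, -1.7, 0.3, 0, 0, 0], [1, 0, -3.3, 0.7, 0, 0, 0], [1, 0, -4.9, 1.3, 0, 0, 0], [1, 0, -6.4, 2.1, 0, 0, 0], [1, 0, -7.8, 3, 0, 0, 0], [1, 0, -9.2, 4.1, 0, 0, 0], [1, 0, -10.4, 5.3, 0, 0, 0], [1, 0, -11.5, 6.6, 0, 0, 0], [1, 0, -12.4, 8, 0, 0, 0], [1, 0, -13.2, 9.5, 0, 0, 0], [1, 0, -13.2, 9.5, 0, 0, 0]]]'

```text
t: 18.58
tool_pos: [0.4311, -0.1775, 0.1736]
tool_rot: [-2.318, -2.114, 0.003]
contact_force: [1.5, 0.1, 0.4]
opening: 0.0001
```

```bash
python3 look.py l wrist scene ;python3 g2.py -.065 0 .1105 .4805 -.1827 -.0925; python3 - <<'E'
import cv2
im=cv2.imread('pics/l_scene.png');cv2.imwrite('pics/c15.png',cv2.resize(im[80:270,120:320],None,fx=3,fy=3,interpolation=2))
E
```

```text
{'t': 18.675, 'q': [-0.5497, -0.2973, 2.0265, -0.0005, 1.4141, -0.4577], 'dq': [0.0017, -0.0015, -0.0212, -0.0006, 0.0017, -0.0016], 'effort': [-0.0491, -23.1768, -35.6392, -0.0058, 0.0263, -0.0011], 'tool_pos': [0.4324, -0.1781, 0.1755], 'tool_rot': [-2.3201, -2.116, 0.0015], 'contact_force': [0.8132, 0.5598, -0.5069], 'wrist_torque': [-0.0379, -0.0404, -0.0117], 'opening': 9.182504391755169e-05}
P [ 0.41577788 -0.17669607  0.1105    ]
t 18.68 shift cm [-0.01 -1.66  6.5 ] turn [-0.1  -0.02  0.03] dist 6.71 ang 0.1
```

View pics/c15.png

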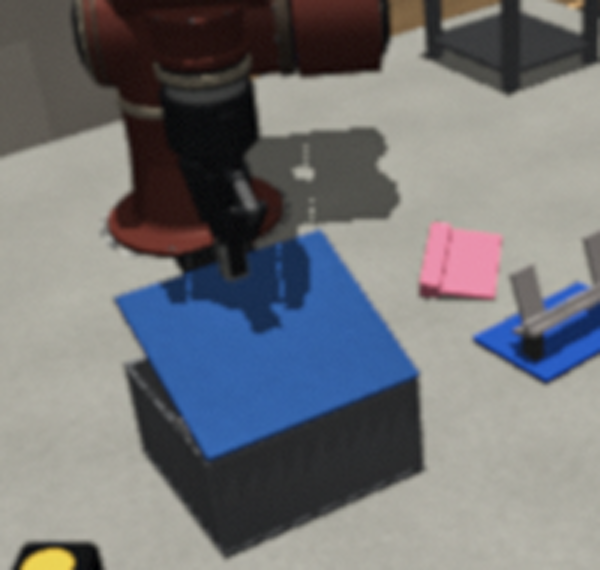

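Emit:
play_rows --motion '[[[1, 0, -0.4, 0.8, 0, 0, 0], [1, 0, -0.7, 1.6, 0, 0, 0], [1, 0, -1, 2.4, 0, 0, 0], [1, 0, -1.2, 3.2, 0, 0, 0], [1, 0, -1.4, 4, 0, 0, 0], [1, 0, -1.5, 4.7, 0, 0, 0], [1, 0, -1.6, 5.3, 0, 0, 0], [1, 0, -1.7, 5.8, 0, 0, 0], [1, 0, -1.7, 6.2, 0, 0, 0], [1, 0, -1.7, 6.4, 0, 0, 0], [1, 0, -1.7, 6.4, 0, 0, 0]]]'

```text
t: 20.05
tool_pos: [0.4153, -0.1764, 0.1113]
tool_rot: [-2.32, -2.116, 0.001]
contact_force: [0.0, 0.8, 0.7]
opening: -0.0001
```

Emit:
play_rows --motion '[[[1, 0, 0, 0.1, 0, 0, 0], [1, 0, 0, 0.15, 0, 0, 0], [1, 0, 0, 0.2, 0, 0, 0], [1, 0, 0, 0.2, 0, 0, 0]]]'

```text
t: 20.55
tool_pos: [0.4156, -0.1765, 0.1105]
tool_rot: [-2.32, -2.116, 0.001]
contact_force: [-1.8, 1.6, 6.7]
opening: -0.0002
```

```bash
python3 look.py m scene; python3 - <<'E'
import cv2
im=cv2.imread('pics/m_scene.png');cv2.imwrite('pics/c16.png',cv2.resize(im[130:280,130:290],None,fx=4,fy=4,interpolation=2))
E
```

```text
{'t': 20.6, 'q': [-0.5665, -0.2722, 2.1198, -0.0005, 1.296, -0.4745], 'dq': [0.0003, 0.0001, -0.0002, 0.0015, -0.0009, 0.0003], 'effort': [-0.1873, -20.2505, -32.7, 0.042, -0.9459, 0.0006], 'tool_pos': [0.4155, -0.1765, 0.1105], 'tool_rot': [-2.3197, -2.1159, 0.0015], 'contact_force': [-3.4759, 1.9636, 7.3107], 'wrist_torque': [0.2919, 0.5089, 0.0216], 'opening': 4.0071756247025624e-05}
```

View pics/c16.png

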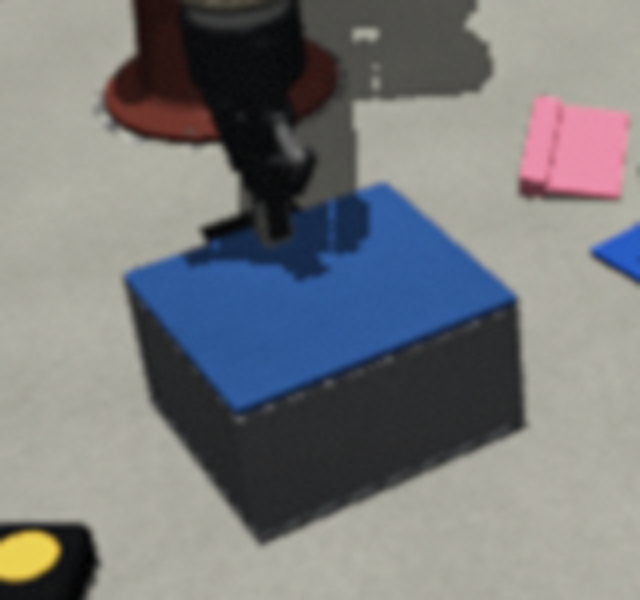

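The lid is at its stop: tip z 0.1105 equals the nominal lid top, at 7 N. Retreating upward.

Emit:
play_rows --motion '[[[1, 0, 0, 0.1, 0, 0, 0], [1, 0, 0, -0.5, 0, 0, 0], [1, 0, 0, -3, 0, 0, 0], [1, 0, 0, -7, 0, 0, 0], [1, 0, 0, -12, 0, 0, 0], [1, 0, 0, -15, 0, 0, 0], [1, 0, 0, -15, 0, 0, 0], [1, 0, 0, -15, 0, 0, 0]]]'

```text
t: 21.6
tool_pos: [0.4154, -0.1763, 0.2591]
tool_rot: [-2.319, -2.115, 0.002]
contact_force: [0.2, 0.7, -0.1]
opening: -0.0003
```

```bash
python3 look.py n scene top; python3 - <<'E'
import cv2
im=cv2.imread('pics/n_scene.png');cv2.imwrite('pics/c17.png',cv2.resize(im[130:280,130:290],None,fx=4,fy=4,interpolation=2))
E
```

```text
{'t': 21.7, 'q': [-0.5664, -0.3946, 1.9623, -0.0004, 1.5793, -0.4745], 'dq': [-0.0002, 0.0031, -0.0016, -0.0009, 0.0028, -0.0027], 'effort': [0.0081, -21.3407, -38.3288, -0.0012, 0.0073, 0.0], 'tool_pos': [0.4151, -0.1761, 0.2584], 'tool_rot': [-2.3174, -2.1136, 0.0028], 'contact_force': [0.7693, -0.4379, 0.1369], 'wrist_torque': [-0.0341, -0.0156, 0.0111], 'opening': 0.0002591732974843965}
```

View pics/c17.png

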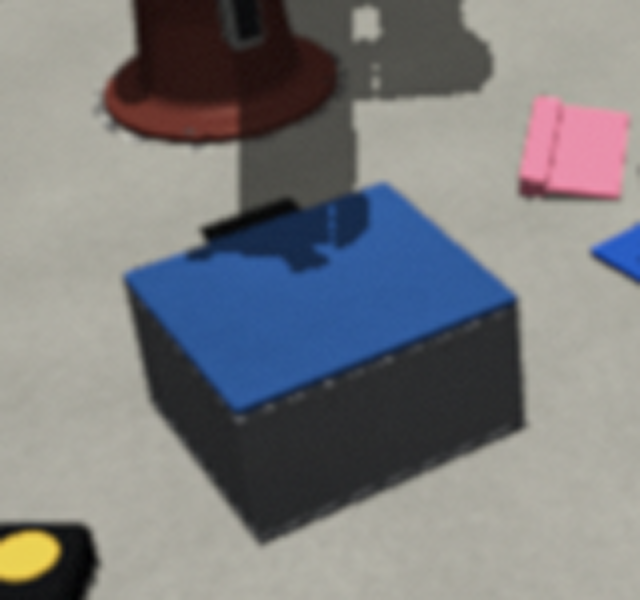

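View pics/n_top.png

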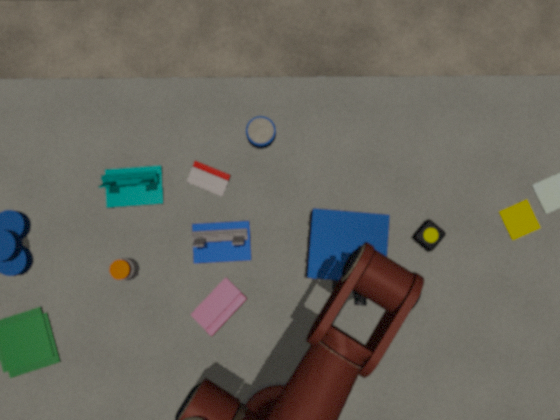

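The lid lies shut on the rim with the fingers clear. The mould (261,130), jar (122,269) and tape (429,236) are where they started. Handing in.

```bash
python3 -c "
from station import ctrl
print(ctrl.finish_job())"
```

```text
the job is handed in; nothing more can be done
None
```

I slid the scraper home into the slot, shut the lid gently and handed the job in at about 21.7 s of the 59 s. No verdict was reported.

- **Scraper:** I gripped it at mid-length, lifted it from the stand and found the slot by sight. The blade then touched the fence at world x ≈ 0.469, where the images predicted it would. It went down freely to a rigid stop at tool height 0.0664 m, which puts the lower edge at about z = 12 mm. After I let go, the wrist picture showed it standing in the slot along the fence.
- **Lid:** I pushed it over from behind with the closed fingers, at about 0.4 rad/s or less for the last part. It stopped at tip height 0.1105 m under 7 N, which is the given height of the shut lid's top. After I backed off, the picture showed it still shut on the rim.
- **Last checks:** The arm was clear with no contact force, and the mould, jar and tape measure were at the same pixels as at the start. I could not see the scraper once the lid was shut. The two camera fits of the case differed by about 3 mm, but they agreed on where the slot was; no other check failed.

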